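# Work the wedge out from under the slide drying plate

## Robot

A 7-joint arm with a two-finger parallel gripper is mounted at the origin on a cart in front of the work surface, level with it; the furniture and walls round the work are solid. World frame = base frame: x ahead of the robot, y to its left, z up, the work surface at z = 0. Lengths are in m, angles in rad, forces in N, time in s.
With the tool pointing down it reaches from about 0.4 to 0.85 m from the base axis. Payload 10.4 kg.
Tool frame: the origin (TCP) lies between the finger pads; the fingertips stand r.nose_length ahead of it and the grasp point (between the pads) lies 6 mm ahead of it (r.nose_length is the distance from the TCP to the fingertips, in m); z points along the fingers, x is the direction in which the jaws open and shut, and the axes are right-handed (so a half turn about z gives the same grasp; the last joint's range is limited). The gripper opens to 87 mm and grips with 3 to 60 N. Pads are 19 mm wide; open, the fingers measure 117 mm over their backs; the gripper's body (75 mm by 190 mm) begins 51 mm behind the grasp point.
Start: joints at [1.324, 0.332, -0.065, 1.46, 0.022, 1.35, -0.088], TCP at [0.139, -0.609, 0.223] pointing down, gripper open.
Joint ranges: [-2.6, 2.6], [-0.5, 2.12], [-1.47, 1.34], [0.16, 2.42], [-1.27, 4.41], [0.06, 2.06], [-2.6, 2.6]. Speed limits (rad/s): [2.22, 2.22, 2.79, 2.79, 3.14, 3.14, 3.14].

## Interface

Orientations are given as a unit quaternion [x, y, z, w].
In Python, from bench import r gives the robot as it stands. The module is installed in compiled form; this text tells all that it offers.
- The arm moves only by the shell command python3 -m creep 'ROWS' [OPENING] [FORCE]. ROWS is JSON, a list of rows, each an object of numbers: "x", "y", "z": the shift along the world's x, y, z in m; "spin": the turn about the world's z in degrees. In form: [{"x": .., "y": .., "z": .., "spin": ..}, ...]. A call has 1 to 12 rows; each row is the pose to reach, as a shift and turn from the pose commanded when the call began; what a row does not reach only later rows make up. A row lasts 1/8 s, in which the tool goes at most 62.5 mm and 10.7 degrees, less where a joint would pass 70% of its speed; a pose out of reach is approached as far as the arm can. A call with a gripper value outside its range is refused whole. OPENING is the finger opening in m, from 0 to 0.087, set as the call begins (- or left out, the last holds). The fingers move at their own pace and stop on an object; FORCE is the grip in N (left out, the last holds). Time passes only in rows, so rows that repeat a pose let the fingers close. It gives the time, the measured TCP pose, the force and the opening at its end, in the units of the state.
- r.read_state(): the state, without advancing time (a new reading comes with each control period).
- r.camera(name): name is "scene" or "side" or "wrist"; returns a dict with "pixels" (480x640x3 uint8, blue, green, red), "z_map" (480x640 float32, m along the optical axis (not along the pixel's ray), 0 where there is no reading), "K" (3x3 intrinsics, pixels), "R" (3x3) and "t" (3): a world point X has camera coordinates R X + t. Camera axes: x right, y down, z forward; pixel columns grow to the right and rows downward; lengths in m; the calibration is good to about 2 mm. The wrist camera is an equidistant fisheye: a pixel r from the principal point sees the ray r / f radians off the axis. A picture is of the moment at which its call begins.
- r.close_job(): hands the job in, once; it reports no verdict.
The state is a dict: "time": time; "joint_positions": joint angles; "joint_vel": joint speeds; "joint_torque": joint torques, N m; "ee_pos": TCP position; "eef_rot": TCP orientation; "ft_force": force on the tool from outside, world axes, zero at the start; "torque": the same for the moment, N m; "width": finger opening in m.
Only numpy, scipy, OpenCV 4.12 (cv2) and the standard library are available. Lean on these libraries where they do the work, as an engineer would, in place of code of your own. Each camera call takes 0.05 s, during which the arm holds its last target. There are 200 camera calls.

## Task

The slide drying plate is tipped up by the red wedge that is jammed under the middle of its front edge. Work the wedge loose by its knob with alternating small side pulls, a good centimetre or two to the left first, then to the right, and so on, easing it out bit by bit without dragging or shoving the plate, until it slides free and the plate stands flat on its feet. Then lay the wedge flat, knob up, on the middle of the pine block, and leave the block where it is and the yellow wedge, the red dish and the hand counter alone.

Things in the scene. Friction and masses are not known exactly. Their poses are not given: they have to be found in the camera images.
- red_wedge: Red plastic wedge, 115 long (x) x 36 wide (y), flat underneath, 80 g. Origin: centre of its underside. x points to its thin end (4 mm high), 42 mm deep under the plate at the start; the thick end, nearer the robot, is 23 mm high. It carries about 9 N: drawn straight out it drags the plate along; while its knob is swung sideways it creeps out, some 6 mm per 40 mm swing. After 25 mm it is loose.
- wedge_knob (a point): Grip point on the knob's axis, 50 mm above the wedge's underside, 42.5 mm from the wedge's centre towards its thick end. A round upright post, black band, 22 mm in diameter, its top 66 mm above the underside; it turns between the fingers; pinch it along the wedge's x (47 mm free to the plate) or it creeps from the pads. Below it the wedge is up to 23 mm high: keep fingertips 25 mm above the underside.
- wedge_tip (a point): Middle of the wedge's thin end, at its underside; 57.5 mm from the wedge's centre along its x.
- plate (a point): The slide drying plate, low and white, 140 deep (x) x 180 wide (y) x 46 high, glass slides on top, dial and switch on its front. Point: on the worktop under its centre. x points from front to back: the front edge is at x = -70 mm, the wedge comes out along -x; y points left seen from the front. Its rear feet grip the worktop and slip only along x, at a pull of 4 N.
- plate_tip (a joint): How far the plate is tipped about its rear feet, rad: 0 flat on all its feet, about 0.03 with the wedge in. The front edge clears the worktop by 7 mm when flat. The plate comes down by its own weight as the wedge slides out.
- plate_feet (a joint): How far the plate has been dragged towards its front (-x), m; 0 at the start, negative if shoved back.
- pine_block: Pale pine offcut, lying flat and loose, 84 (its x) x 190 (its y, about along the robot's x) x 30 mm high, 0.33 kg. Origin: centre of its underside; the wedge belongs on its top face, 30 mm up.
- yellow_wedge: Spare wedge, same shape as the red one but yellow, lying loose on the worktop; leave it alone. Origin: centre of its underside.
- red_petri: Closed red dish, 56 mm across, 14 mm high; leave it alone. Origin: centre of its underside.
- tally_counter: Silvery hand tally counter, 43 x 64 x 31 mm; leave it alone. Origin: centre of its underside.
Not all that is in view belongs to the job. Of the things that look like the red_wedge, the larger one is meant.

How it is judged:
By the outcome, as a careful person would: the job done as asked, in the order asked, and still so for the second after the job is handed in, with the robot touching nothing.
It also fails if it takes over 48 s, if anything falls off the work surface, if the arm or the gripper's body presses on something with over 40 N, if the wrist force passes 120 N, or if a joint passes its speed limit or range.

## Working session

There is one attempt and no reset: what is moved stays moved. The work goes in short steps, Python scripts to look and compute and a shell command to move; the robot and the scene stay as the last step left them, time stands still between calls to the robot, and variables do not carry over. Pictures are saved under pics/ and viewed, about 8 in all and at most 12, crops included, and the job is handed in when it is done.

```bash
mkdir -p pics
cat > h.py <<'E'
import numpy as np, cv2
from bench import r
def snap(n,tag):
    c=r.camera(n); cv2.imwrite(f'pics/{tag}.png',c['pixels']); np.savez(f'pics/{tag}.npz',**c); return c
def load(tag): return dict(np.load(f'pics/{tag}.npz'))
def world(c):
    z=c['z_map'];v,u=np.mgrid[:480,:640];K=c['K']
    P=np.stack([(u-K[0,2])/K[0,0]*z,(v-K[1,2])/K[1,1]*z,z],-1)
    return (P-c['t'])@c['R']
def ray(c,u,v,h):
    d=c['R'].T@np.array([(u-c['K'][0,2])/c['K'][0,0],(v-c['K'][1,2])/c['K'][1,1],1]);o=-c['R'].T@c['t']
    return o+d*(h-o[2])/d[2]
E
python3 - <<'E'
from h import *
a=snap('scene','s0');b=snap('side','d0')
for c in(a,b): print(c['K'].tolist(),(-c['R'].T@c['t']).round(3))
s=r.read_state();print(s,r.nose_length)
cv2.imwrite('pics/both.png',cv2.resize(np.vstack([a['pixels'],b['pixels']]),(0,0),fx=.625,fy=.625))
E
```

```text
[[528.141892488387, 0.0, 325.00946816556325], [0.0, 528.141892488387, 253.91384464327763], [0.0, 0.0, 1.0]] [0.086 0.983 1.082]
[[539.0678523778539, 0.0, 316.21227589502234], [0.0, 539.0678523778539, 244.97064214339417], [0.0, 0.0, 1.0]] [0.373 1.409 1.074]
{'time': 0.1, 'joint_positions': array([ 1.32438841,  0.3327847 , -0.06467896,  1.46086709,  0.02158558,
        1.34989262, -0.08851347]), 'joint_vel': array([-0.00036587,  0.00034511,  0.000221  ,  0.00086984, -0.00070601,
        0.00067944, -0.00012612]), 'joint_torque': array([ 1.69774314e-03, -6.24548650e+01,  2.48303474e-02, -3.90715957e+01,
       -6.14109356e-02,  3.65498965e-02,  7.13678401e-05]), 'ee_pos': array([ 0.13862662, -0.60907471,  0.22184375]), 'eef_rot': array([ 7.81641541e-01, -6.23727590e-01, -5.06611792e-04, -3.72069114e-04]), 'ft_force': array([-0.42298603,  0.10830381,  0.58558289]), 'torque': array([ 0.01534415, -0.03004473, -0.00182691]), 'width': 0.08714677840357217} 0.025
```

View pics/s0.png

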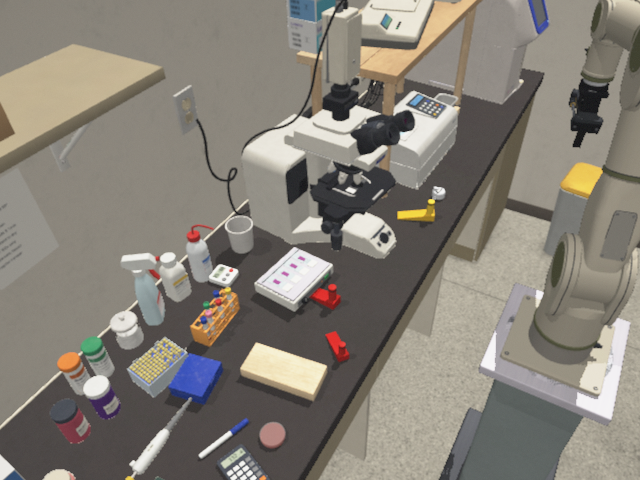

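View pics/d0.png

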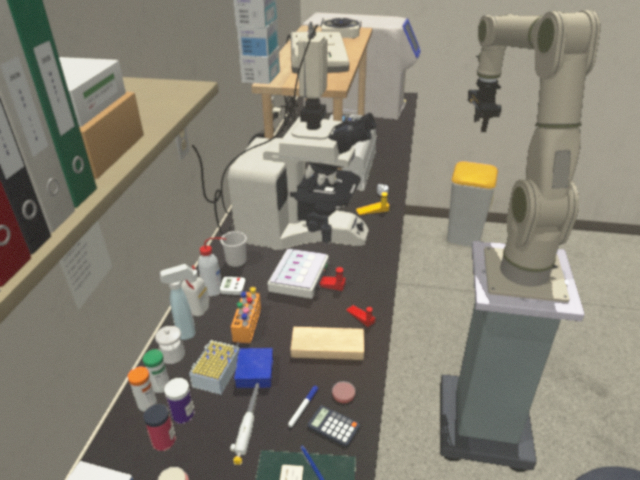

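The scene view shows four red things: a wedge under the white plate's front edge at (328,297), a loose wedge at (338,346), the red dish at (272,435) and a bottle cap at (193,238). I choose (328,297) because it is under the plate. The block is at (284,370), the yellow wedge at (418,214) and the counter at (438,193). Next I measure these and check the choice in a crop.

```bash
cat > m.py <<'E'
from h import *
import sys
def red(c):
    h=cv2.cvtColor(c['pixels'],cv2.COLOR_BGR2HSV)
    return (((h[...,0]<8)|(h[...,0]>172))&(h[...,1]>170)&(h[...,2]>70))
if __name__=='__main__':
  for tag in('s0','d0'):
    c=load(tag);W=world(c);m=red(c).astype(np.uint8)
    n,l,st,ce=cv2.connectedComponentsWithStats(m)
    for i in range(1,n):
        if st[i,4]<60: continue
        P=W[(l==i)&(c['z_map']>0)]
        print(tag,'red',ce[i].round(),st[i,4],'min',P.min(0).round(3),'max',P.max(0).round(3))
        top=P[P[:,2]>.055]
        if len(top): print('  knob top',len(top),top.mean(0).round(4),top[:,2].max().round(3))
        low=P[P[:,2]<.03]
        if len(low)>20: print('  low rect',cv2.minAreaRect((low[:,:2]*1000).astype(np.float32)))
    # pine block & plate by height band
    z=W[...,2]; hsv=cv2.cvtColor(c['pixels'],cv2.COLOR_BGR2HSV)
    m=((abs(z-.03)<.006)&(hsv[...,0]>12)&(hsv[...,0]<35)&(hsv[...,2]>150)&(hsv[...,1]>30)).astype(np.uint8)
    for name,m in(('pine',m),('plate',((abs(z-.05)<.012)&(hsv[...,2]>120)).astype(np.uint8))):
        n,l,st,ce=cv2.connectedComponentsWithStats(m)
        for i in range(1,n):
            if st[i,4]<700: continue
            P=W[l==i]
            print(tag,name,ce[i].round(),st[i,4],P[:,2].mean().round(4),cv2.minAreaRect((P[:,:2]*1000).astype(np.float32)))
  c=load('s0')['pixels'][230:400,230:400]
  cv2.imwrite('pics/crop.png',cv2.resize(c,None,fx=3.5,fy=3.5,interpolation=cv2.INTER_CUBIC))
E
python3 m.py
```

```text
s0 red [194. 236.] 90 min [0.919 0.229 0.143] max [0.95  0.261 0.169]
  knob top 89 [0.9316 0.2474 0.1563] 0.169
s0 red [327. 297.] 414 min [ 0.542  0.111 -0.004] max [0.624 0.178 0.07 ]
  knob top 43 [0.5589 0.1596 0.0649] 0.07
  low rect ((581.90625, 158.00180053710938), (61.17928695678711, 79.76315307617188), 57.828609466552734)
s0 red [337. 346.] 351 min [ 0.437  0.243 -0.002] max [0.52  0.316 0.056]
  knob top 1 [0.4498 0.3053 0.0561] 0.056
  low rect ((478.985107421875, 278.9654846191406), (27.87334442138672, 91.34578704833984), 50.339439392089844)
s0 pine [284. 368.] 2444 0.0298 ((550.2626342773438, 410.4312744140625), (190.5736541748047, 88.05325317382812), 7.981958389282227)
s0 plate [294. 275.] 2351 0.0474 ((685.9159545898438, 145.5810089111328), (183.30697631835938, 142.2897186279297), 84.07180786132812)
s0 plate [ 64. 348.] 1221 0.0501 ((1038.0631103515625, 606.5709228515625), (418.76666259765625, 13.022123336791992), 89.97836303710938)
s0 plate [157. 362.] 1492 0.0485 ((812.8692016601562, 550.5443725585938), (118.46044158935547, 90.45148468017578), 84.35572052001953)
d0 
[... 233 characters left out ...]
.517 0.321 0.055]
  knob top 1 [0.447  0.3089 0.0555] 0.055
  low rect ((475.7149963378906, 280.23626708984375), (29.656099319458008, 92.87415313720703), 48.48627471923828)
d0 pine [328. 340.] 1721 0.0304 ((548.1483764648438, 412.0942077636719), (189.38427734375, 89.93206787109375), 7.298150062561035)
d0 plate [299. 269.] 1692 0.0479 ((682.7816162109375, 146.15525817871094), (186.30624389648438, 142.04335021972656), 84.00334930419922)
d0 plate [107. 388.] 1170 0.0503 ((1034.3770751953125, 613.6163330078125), (615.1082153320312, 8.223575592041016), 89.86638641357422)
d0 plate [214. 362.] 1267 0.0496 ((810.71484375, 550.476806640625), (122.46089172363281, 89.09427642822266), 82.05116271972656)
```

View pics/crop.png

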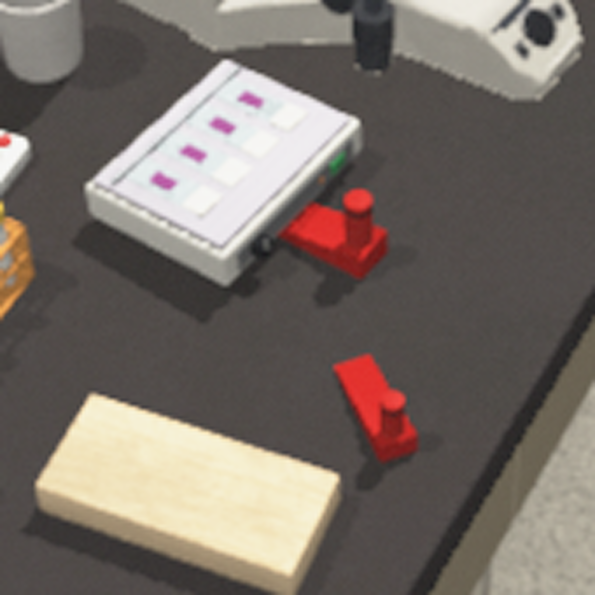

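The crop confirms it: the red wedge's thin end is under the plate's front edge, with its knob at scene (333,290). The other red wedge is loose and smaller, about 92 mm long. The knob measures (0.559, 0.160). From the plate pose (front edge (0.6145, 0.153), yaw -6°) I would expect (0.557, 0.159), so the two agree.

Run:
```python
from h import *
for t in('s0','d0'):
    W=world(load(t)); v=load(t)['z_map']>0
    P=W[v&(W[...,2]>.09)&(W[...,2]<.6)&(W[...,0]>.25)&(W[...,0]<.9)&(W[...,1]>-.5)&(W[...,1]<.6)]
    for y in np.arange(-.5,.6,.05):
        Q=P[(P[:,1]>=y)&(P[:,1]<y+.05)]
        if len(Q)>5: i=np.argsort(Q[:,0])[3]; print(t,y.round(2),len(Q),'minx',Q[i].round(3),'maxz',Q[:,2].max().round(2))
    # yellow + tally region
    h=cv2.cvtColor(load(t)['pixels'],cv2.COLOR_BGR2HSV)
    m=(h[...,0]>20)&(h[...,0]<32)&(h[...,1]>180)&(W[...,2]<.08)&(W[...,0]<.8)
    Q=W[m&v];print('yellow',Q.mean(0).round(3) if len(Q) else 0)
```

```text
s0 -0.5 1492 minx [ 0.552 -0.473  0.09 ] maxz 0.52
s0 -0.45 1631 minx [ 0.555 -0.443  0.1  ] maxz 0.57
s0 -0.4 878 minx [ 0.613 -0.35   0.439] maxz 0.59
s0 -0.35 1761 minx [ 0.613 -0.344  0.436] maxz 0.59
s0 -0.25 284 minx [ 0.559 -0.205  0.193] maxz 0.38
s0 -0.2 1115 minx [ 0.498 -0.162  0.39 ] maxz 0.6
s0 -0.15 2741 minx [ 0.503 -0.146  0.394] maxz 0.6
s0 -0.1 5925 minx [ 0.505 -0.086  0.386] maxz 0.6
s0 -0.05 3659 minx [ 0.56  -0.033  0.192] maxz 0.44
s0 -0.0 2447 minx [0.597 0.006 0.192] maxz 0.28
s0 0.2 18 minx [0.882 0.227 0.189] maxz 0.2
yellow [ 0.501 -0.288  0.012]
d0 -0.5 689 minx [ 0.549 -0.474  0.101] maxz 0.6
d0 -0.45 788 minx [ 0.551 -0.428  0.09 ] maxz 0.6
d0 -0.4 646 minx [ 0.61  -0.352  0.438] maxz 0.6
d0 -0.35 1365 minx [ 0.609 -0.329  0.423] maxz 0.6
d0 -0.25 169 minx [ 0.567 -0.207  0.198] maxz 0.38
d0 -0.2 690 minx [ 0.496 -0.174  0.39 ] maxz 0.6
d0 -0.15 1771 minx [ 0.499 -0.146  0.389] maxz 0.6
d0 -0.1 4706 minx [ 0.502 -0.09   0.394] maxz 0.6
d0 -0.05 2705 minx [ 0.556 -0.035  0.192] maxz 0.45
d0 -0.0 2368 minx [0.595 0.001 0.173] maxz 0.28
d0 0.05 7 minx [0.884 0.06  0.093] maxz 0.09
d0 0.2 19 minx [0.879 0.219 0.184] maxz 0.2
d0 0.35 7 minx [0.896 0.399 0.216] maxz 0.22
yellow [ 0.185 -0.955 -0.241]
```

```bash
python3 -m creep '[{"x":0.02,"y":0.04},{"x":0.045,"y":0.085},{"x":0.07,"y":0.13},{"x":0.095,"y":0.18},{"x":0.12,"y":0.23},{"x":0.145,"y":0.28},{"x":0.17,"y":0.33},{"x":0.195,"y":0.375},{"x":0.22,"y":0.42},{"x":0.24,"y":0.46},{"x":0.25,"y":0.51},{"x":0.255,"y":0.56}]' 0.05 40 && python3 -m creep '[{"x":0.005,"y":0.05},{"x":0.01,"y":0.1},{"x":0.015,"y":0.14,"spin":10},{"x":0.02,"y":0.17,"spin":20},{"x":0.03,"y":0.19,"spin":30},{"x":0.045,"y":0.2,"spin":40},{"x":0.06,"y":0.205,"spin":50},{"x":0.08,"y":0.208,"spin":60},{"x":0.1,"y":0.208,"spin":71},{"x":0.12,"y":0.208,"spin":71},{"x":0.12,"y":0.208,"spin":71}]'
```

```text
invalid input at $[0]: expected keys x, y, z, spin
```

```bash
python3 -m creep '[{"x":0.02,"y":0.04,"z":0,"spin":0},{"x":0.045,"y":0.085,"z":0,"spin":0},{"x":0.07,"y":0.13,"z":0,"spin":0},{"x":0.095,"y":0.18,"z":0,"spin":0},{"x":0.12,"y":0.23,"z":0,"spin":0},{"x":0.145,"y":0.28,"z":0,"spin":0},{"x":0.17,"y":0.33,"z":0,"spin":0},{"x":0.195,"y":0.375,"z":0,"spin":0},{"x":0.22,"y":0.42,"z":0,"spin":0},{"x":0.24,"y":0.46,"z":0,"spin":0},{"x":0.25,"y":0.51,"z":0,"spin":0},{"x":0.255,"y":0.56,"z":0,"spin":0}]' 0.05 40 && python3 -m creep '[{"x":0.005,"y":0.05,"z":0,"spin":0},{"x":0.01,"y":0.1,"z":0,"spin":0},{"x":0.015,"y":0.14,"z":0,"spin":10},{"x":0.02,"y":0.17,"z":0,"spin":20},{"x":0.03,"y":0.19,"z":0,"spin":30},{"x":0.045,"y":0.2,"z":0,"spin":40},{"x":0.06,"y":0.205,"z":0,"spin":50},{"x":0.08,"y":0.208,"z":0,"spin":60},{"x":0.1,"y":0.208,"z":0,"spin":70},{"x":0.12,"y":0.208,"z":0,"spin":71},{"x":0.12,"y":0.208,"z":0,"spin":71}]'
```

```text
time: 1.6
ee_pos: [0.3938, -0.0477, 0.2224]
eef_rot: [0.782, -0.624, -0.0, 0.0]
ft_force: [0.8, 0.1, -0.0]
width: 0.05
time: 2.98
ee_pos: [0.5141, 0.1584, 0.2219]
eef_rot: [0.999, -0.054, -0.001, -0.001]
ft_force: [-0.1, -0.7, -0.1]
width: 0.0499
```

```bash
python3 -m creep '[{"x":0.02,"y":0,"z":-0.02,"spin":0},{"x":0.044,"y":0.001,"z":-0.06,"spin":0},{"x":0.044,"y":0.001,"z":-0.1,"spin":0},{"x":0.044,"y":0.001,"z":-0.1,"spin":0}]'
python3 - <<'E'
from h import *
c=snap('wrist','w0');print(c['K'].tolist(),(-c['R'].T@c['t']).round(3),c['R'].round(2).tolist())
E
```

```text
time: 3.48
ee_pos: [0.5553, 0.159, 0.1203]
eef_rot: [0.999, -0.054, -0.003, 0.001]
ft_force: [-0.0, 0.8, 1.1]
width: 0.05
[[371.64829954431775, 0.0, 325.6446935150637], [0.0, 371.64829954431775, 246.43674884626273], [0.0, 0.0, 1.0]] [0.564 0.235 0.282] [[0.99, -0.11, -0.01], [-0.1, -0.95, 0.28], [-0.04, -0.28, -0.96]]
```

View pics/w0.png

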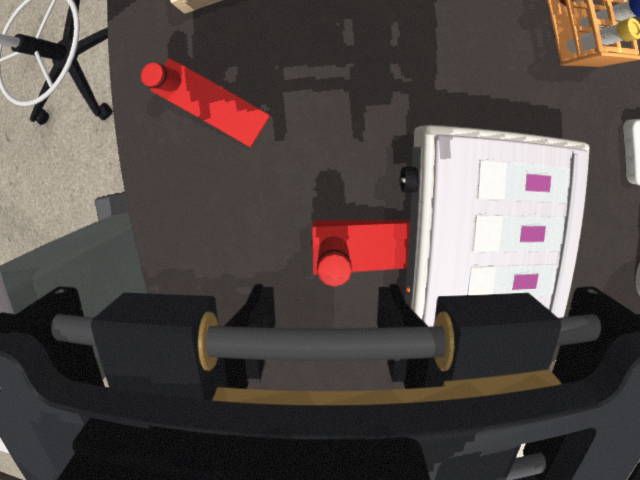

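The wrist view shows the knob's top at about (334,268), roughly centred between the fingers. The wedge's outer end is at (313,222)-(313,275), and the plate's front edge is at about column 412. I cast these pixels to points.

```bash
cat >> h.py <<'E'
def fish(c,u,v,h):
    K=c['K'];a=np.array([u-K[0,2],v-K[1,2]])/K[0,0];th=np.hypot(*a)
    d=np.r_[a/th*np.sin(th),np.cos(th)];d=c['R'].T@d;o=-c['R'].T@c['t'];return o+d*(h-o[2])/d[2]
E
python3 - <<'E'
from h import *
from m import red
c=load('w0');m=red(c)
P=cv2.HoughCircles(cv2.GaussianBlur(c['pixels'][...,2],(3,3),0)[230:310,290:380],cv2.HOUGH_GRADIENT,1,30,param1=80,param2=12,minRadius=12,maxRadius=22);print(P)
for u,v,h in[(334,268,.066),(350,268,.066),(318,268,.066),(313,222,.023),(407,222,.007),(407,270,.007),(416,140,.04),(414,300,.04)]: print(u,v,fish(c,u,v,h).round(4))
print(r.read_state()['ee_pos'])
E
```

```text
[[[44.5 36.5 18. ]]]
334 268 [0.5598 0.1578 0.066 ]
350 268 [0.5696 0.1567 0.066 ]
318 268 [0.55   0.1588 0.066 ]
313 222 [0.5475 0.1787 0.023 ]
407 222 [0.6182 0.1679 0.007 ]
407 270 [0.6165 0.1287 0.007 ]
416 140 [0.6216 0.2305 0.04  ]
414 300 [0.6147 0.1175 0.04  ]
[0.55657036 0.1596984  0.12265243]
```

```bash
python3 -m creep '[{"x":0.002,"y":0,"z":-0.03,"spin":0},{"x":0.002,"y":0,"z":-0.055,"spin":0},{"x":0.002,"y":0,"z":-0.066,"spin":0},{"x":0.002,"y":0,"z":-0.066,"spin":0}]' && python3 -m creep '[{"x":0,"y":0,"z":0,"spin":0},{"x":0,"y":0,"z":0,"spin":0},{"x":0,"y":0,"z":0,"spin":0},{"x":0,"y":0,"z":0,"spin":0}]' 0.01 40
```

```text
time: 4.03
ee_pos: [0.56, 0.1597, 0.0577]
eef_rot: [0.999, -0.054, 0.0, -0.0]
ft_force: [-0.6, 0.9, -0.1]
width: 0.0499
time: 4.53
ee_pos: [0.5602, 0.1596, 0.0569]
eef_rot: [0.999, -0.054, 0.0, -0.0]
ft_force: [2.1, -1.2, 1.1]
width: 0.0204
```

```bash
python3 -m creep '[{"x":0,"y":0.004,"z":0,"spin":0},{"x":0,"y":0.008,"z":0,"spin":0},{"x":0,"y":0.012,"z":0,"spin":0},{"x":0,"y":0.016,"z":0,"spin":0},{"x":0,"y":0.016,"z":0,"spin":0}]'
python3 - <<'E'
from h import *
s=r.read_state();print(s['ft_force'],s['torque'])
E
```

```text
time: 5.15
ee_pos: [0.5617, 0.173, 0.058]
eef_rot: [0.998, -0.055, 0.002, 0.002]
ft_force: [0.4, -10.5, 14.3]
width: 0.0206
[  0.41070706 -10.46353872  14.25156177] [-2.55293435 -0.1043519  -0.0337731 ]
```

```bash
python3 -m creep '[{"x":-0.0015,"y":-0.005,"z":0,"spin":0},{"x":-0.0033,"y":-0.01,"z":0,"spin":0},{"x":-0.005,"y":-0.015,"z":0,"spin":0},{"x":-0.006,"y":-0.02,"z":0,"spin":0},{"x":-0.0068,"y":-0.025,"z":0,"spin":0},{"x":-0.0075,"y":-0.031,"z":0,"spin":0},{"x":-0.0075,"y":-0.031,"z":0,"spin":0}]'
python3 - <<'E'
from h import *
s=r.read_state();print(s['ft_force'],s['torque'])
c=snap('wrist','w1')
E
```

```text
time: 6.02
ee_pos: [0.5524, 0.1462, 0.0569]
eef_rot: [0.999, -0.053, 0.0, -0.001]
ft_force: [1.8, 4.9, -1.9]
width: 0.0201
[ 1.83990872  4.86560467 -1.88420291] [ 1.16274103 -0.51824996  0.25294576]
```

View pics/w1.png

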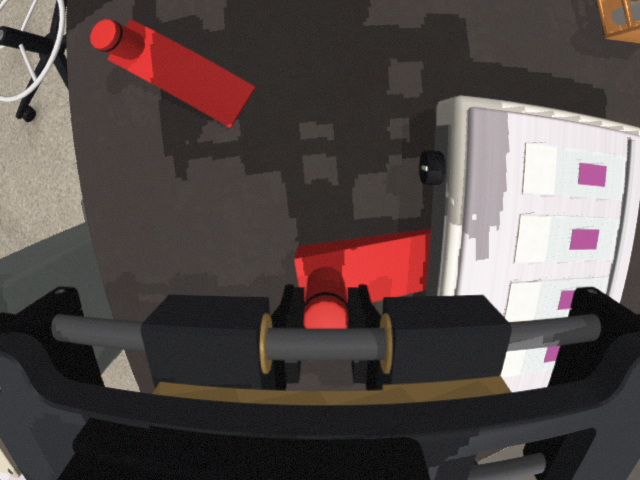

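The wrist view shows the knob held between the pads at (325,300), the wedge yawed by the swing and the plate edge parallel as before. It is creeping out about as predicted, with a low x force. I continue the swings.

```bash
python3 -m creep '[{"x":-0.0008,"y":0.005,"z":0,"spin":0},{"x":-0.0015,"y":0.01,"z":0,"spin":0},{"x":-0.002,"y":0.015,"z":0,"spin":0},{"x":-0.002,"y":0.02,"z":0,"spin":0},{"x":-0.0016,"y":0.025,"z":0,"spin":0},{"x":-0.0012,"y":0.031,"z":0,"spin":0},{"x":-0.0012,"y":0.031,"z":0,"spin":0}]'; python3 -m creep '[{"x":-0.0015,"y":-0.005,"z":0,"spin":0},{"x":-0.0033,"y":-0.01,"z":0,"spin":0},{"x":-0.005,"y":-0.015,"z":0,"spin":0},{"x":-0.006,"y":-0.02,"z":0,"spin":0},{"x":-0.0068,"y":-0.025,"z":0,"spin":0},{"x":-0.0075,"y":-0.031,"z":0,"spin":0},{"x":-0.0075,"y":-0.031,"z":0,"spin":0}]'
cat > pl.py <<'E'
from h import *
from m import red
import sys
def plate(c):
    W=world(c);h=cv2.cvtColor(c['pixels'],cv2.COLOR_BGR2HSV);z=W[...,2]
    m=((abs(z-.05)<.012)&(h[...,2]>120)).astype(np.uint8)
    n,l,st,ce=cv2.connectedComponentsWithStats(m)
    for i in range(1,n):
        P=W[l==i]
        if st[i,4]>700 and abs(P[:,0].mean()-.685)<.05:
            A=np.c_[P[:,0]-.685,P[:,1]-.146,np.ones(len(P))];s=np.linalg.lstsq(A,P[:,2],rcond=None)[0]
            print('plate',st[i,4],cv2.minAreaRect((P[:,:2]*1000).astype(np.float32)),'slope',s.round(4))
if __name__=='__main__':
    for n in('scene','side'): plate(snap(n,sys.argv[1]+n))
    s=r.read_state();print(s['ee_pos'],s['ft_force'],s['time'])
E
python3 -c "
from pl import *
plate(load('s0'));plate(load('d0'))"; python3 pl.py a
```

```text
time: 6.95
ee_pos: [0.5527, 0.1734, 0.0577]
eef_rot: [0.998, -0.055, 0.001, 0.002]
ft_force: [1.7, -8.6, 12.0]
width: 0.0203
time: 7.82
ee_pos: [0.5432, 0.1449, 0.0565]
eef_rot: [0.999, -0.054, -0.0, -0.0]
ft_force: [1.1, 3.1, -3.3]
width: 0.02
plate 2351 ((685.9159545898438, 145.5810089111328), (183.30697631835938, 142.2897186279297), 84.07180786132812) slope [-0.0059 -0.0096  0.0474]
plate 1692 ((682.7816162109375, 146.15525817871094), (186.30624389648438, 142.04335021972656), 84.00334930419922) slope [-0.0076 -0.0112  0.048 ]
plate 2008 ((679.6834716796875, 149.74627685546875), (176.88824462890625, 142.84385681152344), 82.77225494384766) slope [-0.0014 -0.0128  0.0471]
plate 1686 ((675.4681396484375, 147.94766235351562), (184.0081024169922, 140.57135009765625), 83.83634948730469) slope [-0.005  -0.0099  0.0476]
[0.54318918 0.14502034 0.0565086 ] [ 0.09570941  3.25016756 -1.84964902] 7.925
```

```bash
cat > mg.py <<'E'
from h import *
def mag(c):
    h=cv2.cvtColor(c['pixels'],cv2.COLOR_BGR2HSV);W=world(c)
    m=((h[...,0]>140)&(h[...,0]<170)&(h[...,1]>70)&(abs(W[...,0]-.68)<.09)&(abs(W[...,1]-.14)<.12)&(c['z_map']>0)).astype(np.uint8)
    n,l,st,ce=cv2.connectedComponentsWithStats(m)
    return np.array([list(ce[i])+list(ray(c,*ce[i],.05)[:2]) +[st[i,4]] for i in range(1,n) if st[i,4]>=6])
if __name__=='__main__':
    import sys
    for t in sys.argv[1:]: print(t,'\n',mag(load(t)).round(4))
E
python3 mg.py s0 ascene d0 aside
```

```text
s0 
 [[3.01500e+02 2.58000e+02 6.96300e-01 9.02000e-02 1.40000e+01]
 [2.93125e+02 2.65375e+02 7.01200e-01 1.26700e-01 1.60000e+01]
 [2.85125e+02 2.73375e+02 7.03800e-01 1.63800e-01 1.60000e+01]
 [2.76125e+02 2.81375e+02 7.08700e-01 2.01000e-01 1.60000e+01]]
ascene 
 [[3.026667e+02 2.585000e+02 6.923000e-01 9.040000e-02 1.200000e+01]
 [2.948667e+02 2.665333e+02 6.945000e-01 1.283000e-01 1.500000e+01]
 [2.871250e+02 2.743750e+02 6.969000e-01 1.644000e-01 1.600000e+01]
 [2.782941e+02 2.824706e+02 7.013000e-01 2.016000e-01 1.700000e+01]]
d0 
 []
aside 
 []
```

The plate's slides have shifted about 6 mm towards the front. About 1-2 mm of that is apparent, from the plate tipping down, so my pull was slightly ahead of the creep. From here I use smaller steps and keep the x force under about 2 N.

```bash
python3 -m creep '[{"x":-0.0006,"y":0.005,"z":0,"spin":0},{"x":-0.0012,"y":0.010,"z":0,"spin":0}]'; python3 -c "
from bench import r
print(r.read_state()['ft_force'].round(1))"; python3 -m creep '[{"x":-0.0001,"y":0.005,"z":0,"spin":0},{"x":-0.0002,"y":0.010,"z":0,"spin":0}]'
```

```text
time: 8.18
ee_pos: [0.5426, 0.1525, 0.0567]
eef_rot: [0.998, -0.055, -0.0, 0.002]
ft_force: [-2.1, -10.4, 10.3]
width: 0.0205
[ -2.1 -10.4  10.3]
time: 8.43
ee_pos: [0.5429, 0.162, 0.0571]
eef_rot: [0.998, -0.055, 0.0, 0.002]
ft_force: [0.1, -7.4, 0.7]
width: 0.0206
```

```bash
python3 -m creep '[{"x":0.0003,"y":0.005,"z":0,"spin":0},{"x":0.0007,"y":0.010,"z":0,"spin":0}]';  python3 -m creep '[{"x":-0.0011,"y":-0.005,"z":0,"spin":0},{"x":-0.0022,"y":-0.010,"z":0,"spin":0}]'; python3 pl.py b; python3 mg.py bscene
```

```text
time: 8.68
ee_pos: [0.5437, 0.1718, 0.0574]
eef_rot: [0.998, -0.055, 0.0, 0.002]
ft_force: [-0.5, -10.2, 9.8]
width: 0.0207
time: 8.93
ee_pos: [0.5406, 0.1648, 0.0562]
eef_rot: [0.999, -0.054, 0.0, -0.001]
ft_force: [4.5, 3.1, -7.4]
width: 0.0203
plate 1799 ((678.0481567382812, 148.0322265625), (179.591552734375, 141.68360900878906), 84.28186798095703) slope [-0.0013 -0.0133  0.0469]
plate 1648 ((675.0707397460938, 148.71743774414062), (186.96514892578125, 140.60235595703125), 84.25709533691406) slope [ 0.0001 -0.0104  0.0473]
[0.54043288 0.16453457 0.05627982] [ 3.8500394   2.30918111 -6.59567108] 9.025
bscene 
 [[2.956154e+02 2.667692e+02 6.922000e-01 1.281000e-01 1.300000e+01]
 [2.871667e+02 2.745000e+02 6.965000e-01 1.647000e-01 1.800000e+01]
 [2.786667e+02 2.826000e+02 7.001000e-01 2.015000e-01 1.500000e+01]]
```

```bash
python3 -m creep '[{"x":-0.0002,"y":-0.005,"z":0,"spin":0},{"x":-0.0012,"y":-0.010,"z":0,"spin":0}]';  python3 -m creep '[{"x":-0.0006,"y":-0.005,"z":0,"spin":0},{"x":-0.0011,"y":-0.010,"z":0,"spin":0}]'; python3 -m creep '[{"x":0,"y":0.005,"z":0,"spin":0},{"x":-0.0003,"y":0.010,"z":0,"spin":0}]'; python3 pl.py c; python3 mg.py cscene
```

```text
time: 9.28
ee_pos: [0.5392, 0.1554, 0.0567]
eef_rot: [0.999, -0.053, 0.0, -0.001]
ft_force: [3.0, 4.3, -4.9]
width: 0.0206
time: 9.52
ee_pos: [0.5384, 0.1451, 0.0568]
eef_rot: [0.999, -0.054, 0.0, -0.001]
ft_force: [3.1, 5.7, -5.0]
width: 0.0205
time: 9.78
ee_pos: [0.5377, 0.1523, 0.0565]
eef_rot: [0.998, -0.055, -0.001, 0.002]
ft_force: [-3.2, -8.1, 5.3]
width: 0.0205
plate 1939 ((678.7940673828125, 148.42623901367188), (178.33763122558594, 141.97640991210938), 83.4752197265625) slope [-0.0017 -0.0106  0.047 ]
plate 1677 ((675.0134887695312, 148.13180541992188), (182.95541381835938, 141.8380584716797), 83.7053451538086) slope [-0.0036 -0.0121  0.0475]
[0.53772913 0.15264015 0.05657552] [-3.00822002 -7.35915226  2.33815688] 9.875
cscene 
 [[2.956154e+02 2.667692e+02 6.922000e-01 1.281000e-01 1.300000e+01]
 [2.871250e+02 2.743750e+02 6.969000e-01 1.644000e-01 1.600000e+01]
 [2.786667e+02 2.826000e+02 7.001000e-01 2.015000e-01 1.500000e+01]]
```

```bash
python3 -m creep '[{"x":-0.0008,"y":0.005,"z":0,"spin":0},{"x":-0.0012,"y":0.010,"z":0,"spin":0}]';  python3 -m creep '[{"x":-0.0001,"y":0.005,"z":0,"spin":0},{"x":0.0,"y":0.010,"z":0,"spin":0}]'; python3 -m creep '[{"x":-0.0002,"y":-0.005,"z":0,"spin":0},{"x":-0.0016,"y":-0.010,"z":0,"spin":0}]'; python3 -m creep '[{"x":-0.0009,"y":-0.005,"z":0,"spin":0},{"x":-0.0018,"y":-0.010,"z":0,"spin":0}]';python3 pl.py d; python3 mg.py dscene
```

```text
time: 10.12
ee_pos: [0.5373, 0.162, 0.0566]
eef_rot: [0.998, -0.055, 0.0, 0.002]
ft_force: [0.0, -6.2, -0.2]
width: 0.0205
time: 10.38
ee_pos: [0.5371, 0.1718, 0.0567]
eef_rot: [0.998, -0.055, -0.0, 0.002]
ft_force: [-3.3, -10.6, 10.9]
width: 0.0208
time: 10.62
ee_pos: [0.5359, 0.1631, 0.0562]
eef_rot: [0.999, -0.055, 0.0, 0.001]
ft_force: [4.7, -0.9, -7.9]
width: 0.0205
time: 10.88
ee_pos: [0.5339, 0.1556, 0.0567]
eef_rot: [0.999, -0.053, 0.001, -0.001]
ft_force: [5.1, 6.1, -7.3]
width: 0.0203
plate 1939 ((677.3580932617188, 149.28456115722656), (176.952880859375, 141.7590789794922), 83.89283752441406) slope [-0.0001 -0.0121  0.0465]
plate 1674 ((673.8760375976562, 148.47378540039062), (186.49867248535156, 141.24488830566406), 84.94142150878906) slope [ 0.0026 -0.0101  0.0471]
[0.53373505 0.15550496 0.05671352] [ 5.50991752  4.44321123 -7.96584323] 10.975
dscene 
 [[2.956000e+02 2.671333e+02 6.914000e-01 1.293000e-01 1.500000e+01]
 [2.874000e+02 2.748667e+02 6.952000e-01 1.656000e-01 1.500000e+01]
 [2.792105e+02 2.829474e+02 6.981000e-01 2.019000e-01 1.900000e+01]]
```

```bash
python3 -m creep '[{"x":0.0006,"y":-0.005,"z":0,"spin":0},{"x":0.0003,"y":-0.010,"z":0,"spin":0}]';  python3 -m creep '[{"x":-0.0004,"y":0.005,"z":0,"spin":0},{"x":-0.0012,"y":0.010,"z":0,"spin":0}]'; python3 -m creep '[{"x":-0.0006,"y":0.005,"z":0,"spin":0},{"x":-0.001,"y":0.010,"z":0,"spin":0}]';python3 pl.py e; python3 mg.py escene
```

```text
time: 11.22
ee_pos: [0.5336, 0.1466, 0.0568]
eef_rot: [0.999, -0.053, 0.0, -0.001]
ft_force: [2.9, 6.8, -4.2]
width: 0.0203
time: 11.48
ee_pos: [0.533, 0.1542, 0.0566]
eef_rot: [0.999, -0.054, 0.0, 0.001]
ft_force: [3.9, -3.9, -4.3]
width: 0.0207
time: 11.72
ee_pos: [0.5318, 0.1625, 0.0566]
eef_rot: [0.998, -0.055, -0.0, 0.002]
ft_force: [2.1, -4.4, -1.4]
width: 0.0208
plate 1866 ((676.6852416992188, 148.95086669921875), (176.77622985839844, 143.7979278564453), 82.99607849121094) slope [-0.0069 -0.0118  0.0471]
plate 1654 ((673.0309448242188, 149.28245544433594), (187.21649169921875, 140.7202606201172), 83.4531021118164) slope [-0.0007 -0.0115  0.0473]
[0.53167512 0.16354711 0.05653602] [ 2.7134891  -5.11040539 -2.51276401] 11.825
escene 
 [[2.962667e+02 2.669333e+02 6.902000e-01 1.278000e-01 1.500000e+01]
 [2.876667e+02 2.746000e+02 6.951000e-01 1.644000e-01 1.500000e+01]
 [2.791667e+02 2.828333e+02 6.984000e-01 2.016000e-01 1.800000e+01]]
```

```bash
python3 -m creep '[{"x":0.0003,"y":0.005,"z":0,"spin":0},{"x":0.0008,"y":0.010,"z":0,"spin":0}]';  python3 -m creep '[{"x":0.0002,"y":-0.005,"z":0,"spin":0},{"x":-0.0014,"y":-0.010,"z":0,"spin":0}]'; python3 -m creep '[{"x":-0.0006,"y":-0.005,"z":0,"spin":0},{"x":-0.001,"y":-0.010,"z":0,"spin":0}]'; python3 -m creep '[{"x":0,"y":-0.005,"z":0,"spin":0},{"x":-0.0002,"y":-0.010,"z":0,"spin":0}]';python3 pl.py f; python3 mg.py fscene
```

```text
time: 12.08
ee_pos: [0.5319, 0.1725, 0.0564]
eef_rot: [0.998, -0.055, -0.001, 0.002]
ft_force: [-4.3, -8.2, 6.1]
width: 0.0203
time: 12.32
ee_pos: [0.531, 0.1643, 0.0563]
eef_rot: [0.999, -0.054, 0.0, -0.0]
ft_force: [3.8, 0.1, -5.7]
width: 0.0207
time: 12.58
ee_pos: [0.5301, 0.1563, 0.057]
eef_rot: [0.999, -0.053, 0.001, -0.002]
ft_force: [4.0, 6.8, -5.4]
width: 0.0204
time: 12.82
ee_pos: [0.5297, 0.147, 0.0571]
eef_rot: [0.999, -0.052, 0.001, -0.002]
ft_force: [2.8, 5.8, -5.2]
width: 0.0197
plate 2043 ((676.3597412109375, 148.86477661132812), (179.3678436279297, 141.04039001464844), 83.9319076538086) slope [ 0.005  -0.0105  0.0465]
plate 1678 ((672.6016845703125, 148.90383911132812), (183.40625, 141.91859436035156), 83.87420654296875) slope [ 0.003  -0.009   0.0471]
[0.52968466 0.14637434 0.05704194] [ 3.16905607  5.66206438 -4.75305264] 12.925
fscene 
 [[3.052353e+02 2.596471e+02 6.835000e-01 9.090000e-02 1.700000e+01]
 [2.963333e+02 2.674000e+02 6.891000e-01 1.292000e-01 1.500000e+01]
 [2.879412e+02 2.752941e+02 6.930000e-01 1.663000e-01 1.700000e+01]
 [2.796000e+02 2.833333e+02 6.964000e-01 2.026000e-01 1.500000e+01]]
```

The plate has been dragged roughly 10 mm by my estimate, so the pull still leads the creep. The wedge rolls elastically at each reversal before it slides. I now use less pull per swing and slightly wider swings, and set x from the force.

```bash
python3 -m creep '[{"x":0.0005,"y":0.004,"z":0,"spin":0},{"x":0.0006,"y":0.008,"z":0,"spin":0},{"x":0.0006,"y":0.012,"z":0,"spin":0}]';  python3 -m creep '[{"x":0.0,"y":0.004,"z":0,"spin":0},{"x":0.0001,"y":0.008,"z":0,"spin":0},{"x":0.0002,"y":0.012,"z":0,"spin":0}]'; python3 -m creep '[{"x":0.0003,"y":0.004,"z":0,"spin":0},{"x":0.0006,"y":0.008,"z":0,"spin":0},{"x":0.0009,"y":0.011,"z":0,"spin":0}]'; python3 pl.py g; python3 mg.py gscene
python3 - <<'E'
from h import *
c=snap('wrist','w2')
E
```

```text
time: 13.3
ee_pos: [0.5297, 0.1559, 0.0563]
eef_rot: [0.999, -0.054, -0.001, 0.001]
ft_force: [-3.0, -3.9, 0.1]
width: 0.0203
time: 13.68
ee_pos: [0.5304, 0.1665, 0.0562]
eef_rot: [0.998, -0.055, -0.0, 0.002]
ft_force: [-2.9, -6.6, 0.5]
width: 0.0199
time: 14.05
ee_pos: [0.5317, 0.1772, 0.0563]
eef_rot: [0.998, -0.055, -0.0, 0.002]
ft_force: [-2.7, -7.0, 0.6]
width: 0.0199
plate 1719 ((676.3042602539062, 148.7943572998047), (179.3915557861328, 141.2375946044922), 84.3038101196289) slope [-0.0131 -0.0109  0.0475]
plate 1611 ((671.3529663085938, 149.10491943359375), (184.19126892089844, 142.77003479003906), 83.36634826660156) slope [ 0.0041 -0.0124  0.0472]
[0.53187073 0.17801992 0.05621362] [ 0.47695097 -4.19547902 -5.6017109 ] 14.15
gscene 
 [[2.965000e+02 2.669375e+02 6.897000e-01 1.275000e-01 1.600000e+01]
 [2.876667e+02 2.746000e+02 6.951000e-01 1.644000e-01 1.500000e+01]
 [2.791667e+02 2.828333e+02 6.984000e-01 2.016000e-01 1.800000e+01]]
```

View pics/w2.png

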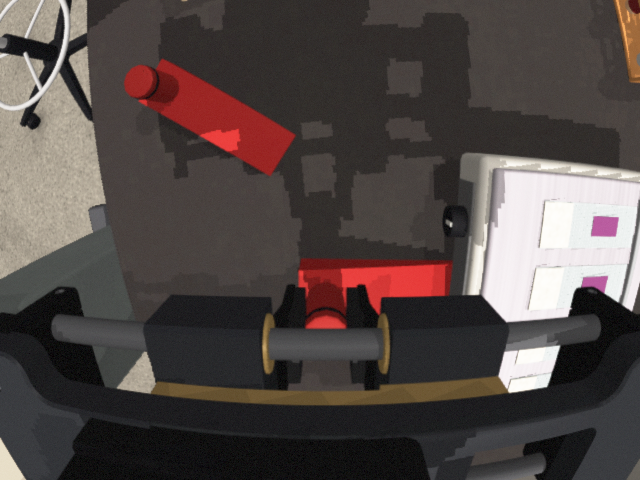

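The wrist view shows the wedge nearly parallel to the plate's x, with its end at (300,262) and meeting the plate at (452,262). The dial is at (455,220).

Run:
```python
from h import *
# dial: dark blob adjacent to plate; magenta labels in wrist view are sharper
for t in('w0','w1','w2'):
    c=load(t);h=cv2.cvtColor(c['pixels'],cv2.COLOR_BGR2HSV)
    m=((h[...,0]>140)&(h[...,0]<170)&(h[...,1]>70)).astype(np.uint8)
    n,l,st,ce=cv2.connectedComponentsWithStats(m)
    for i in range(1,n):
        if st[i,4]>150: print(t,ce[i].round(),st[i,4],fish(c,*ce[i],.05).round(4))
for t,u,v in(('w0',404,179),('w1',428,167),('w2',454,220)): print(t,'dial',fish(load(t),u,v,.03).round(4))
c=load('w2');print(fish(c,300,262,.023),fish(c,452,262,.009))
```

```text
w0 [538. 183.] 382 [0.7076 0.198  0.05  ]
w0 [532. 234.] 365 [0.7038 0.1614 0.05  ]
w0 [525. 281.] 328 [0.7   0.125 0.05 ]
w1 [592. 174.] 554 [0.704  0.1983 0.05  ]
w1 [584. 239.] 505 [0.7002 0.162  0.05  ]
w1 [566. 300.] 246 [0.6916 0.1259 0.05  ]
w1 [552. 353.] 197 [0.6877 0.0895 0.05  ]
w2 [604. 226.] 471 [0.6948 0.1999 0.05  ]
w2 [595. 283.] 305 [0.6924 0.165  0.05  ]
w0 dial [0.6135 0.204  0.03  ]
w1 dial [0.6116 0.2042 0.03  ]
w2 dial [0.6042 0.2065 0.03  ]
[0.51859593 0.1898144  0.023     ] [0.60969932 0.17473222 0.009     ]
```

```bash
python3 -m creep '[{"x":-0.0006,"y":-0.004,"z":0,"spin":0},{"x":-0.0012,"y":-0.008,"z":0,"spin":0},{"x":-0.0020,"y":-0.012,"z":0,"spin":0}]';  python3 -m creep '[{"x":-0.0006,"y":-0.004,"z":0,"spin":0},{"x":-0.0012,"y":-0.008,"z":0,"spin":0},{"x":-0.0018,"y":-0.012,"z":0,"spin":0}]'
```

```text
time: 14.58
ee_pos: [0.5299, 0.1686, 0.0569]
eef_rot: [0.999, -0.053, 0.001, -0.001]
ft_force: [5.9, 3.7, -7.6]
width: 0.0191
time: 14.95
ee_pos: [0.5277, 0.157, 0.057]
eef_rot: [0.999, -0.053, 0.001, -0.001]
ft_force: [3.8, 4.6, -6.2]
width: 0.0187
```

The opening has dropped from 20.6 to 18.7 mm, so the knob is creeping from the pads. I let go, look from above and regrip.

```bash
python3 -m creep '[{"x":0,"y":0,"z":0,"spin":0},{"x":0,"y":0,"z":0,"spin":0},{"x":0,"y":0,"z":0,"spin":0},{"x":0,"y":0,"z":0.03,"spin":0},{"x":0,"y":0,"z":0.06,"spin":0},{"x":0,"y":0,"z":0.06,"spin":0}]' 0.05
python3 - <<'E'
from h import *
c=snap('wrist','w3');print(r.read_state()['ee_pos'])
E
python3 pl.py h; python3 mg.py hscene
```

```text
time: 15.7
ee_pos: [0.5289, 0.1562, 0.1188]
eef_rot: [0.999, -0.054, 0.002, -0.0]
ft_force: [-0.3, -0.8, -0.5]
width: 0.0496
[0.5281362  0.15563921 0.11731953]
plate 2279 ((674.6687622070312, 147.392578125), (182.32334899902344, 141.55908203125), 83.8589859008789) slope [ 0.0128 -0.0113  0.0462]
plate 1659 ((670.5540771484375, 148.35897827148438), (185.8587188720703, 141.72760009765625), 83.74043273925781) slope [ 0.0072 -0.0106  0.0467]
[0.5273034  0.15522695 0.11593531] [ 0.12247169 -0.04983572  0.34383885] 15.85
hscene 
 [[3.047500e+02 2.599167e+02 6.841000e-01 9.250000e-02 1.200000e+01]
 [2.966667e+02 2.676000e+02 6.879000e-01 1.295000e-01 1.500000e+01]
 [2.881250e+02 2.753750e+02 6.924000e-01 1.663000e-01 1.600000e+01]
 [2.799412e+02 2.835294e+02 6.952000e-01 2.028000e-01 1.700000e+01]]
```

View pics/w3.png

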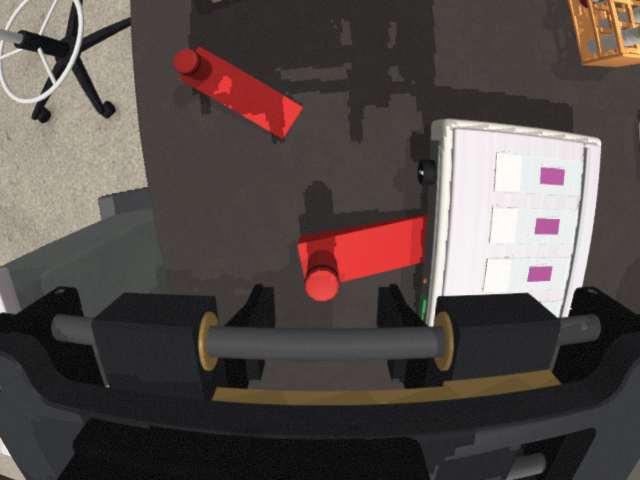

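The wrist view shows the knob's top at (322,284). The wedge's near end is at (299,240), it meets the plate at (425,217), and the dial is at (427,172). The wedge is still upright and swung to the right.

Run:
```python
from h import *
c=load('w3')
P=cv2.HoughCircles(cv2.GaussianBlur(c['pixels'][...,2],(3,3),0)[240:310,290:355],cv2.HOUGH_GRADIENT,1,30,param1=80,param2=12,minRadius=12,maxRadius=22);print(P)
print('knob',fish(c,322,284,.066))
a=fish(c,299,240,.023);b=fish(c,424,217,.009);b2=fish(c,424,263,.009);print(a,b,b2,np.linalg.norm(b-a),np.degrees(np.arctan2(*(b-a)[1::-1])))
print('dial',fish(c,427,172,.03))
h=cv2.cvtColor(c['pixels'],cv2.COLOR_BGR2HSV)
m=((h[...,0]>140)&(h[...,0]<170)&(h[...,1]>70)).astype(np.uint8)
n,l,st,ce=cv2.connectedComponentsWithStats(m)
for i in range(1,n):
    if st[i,4]>150: print(ce[i].round(),st[i,4],fish(c,*ce[i],.05).round(4))
print(fish(c,300,240,.0),r.read_state()['ee_pos'])
```

```text
[[[31.5 42.5 18. ]]]
knob [0.52538811 0.14584014 0.066     ]
[0.51048795 0.16423236 0.023     ] [0.60579007 0.16852715 0.009     ] [0.60450087 0.13141799 0.009     ] 0.09642063196930312 2.5802850005473736
dial [0.60437505 0.20497561 0.03      ]
[552. 176.] 368 [0.6943 0.1994 0.05  ]
[547. 226.] 342 [0.6906 0.1632 0.05  ]
[539. 274.] 315 [0.6866 0.1269 0.05  ]
[0.50896654 0.15813505 0.        ] [0.5273034  0.15522695 0.11593531]
```

```bash
python3 -m creep '[{"x":-0.002,"y":-0.009,"z":0,"spin":8},{"x":-0.002,"y":-0.009,"z":0,"spin":8},{"x":-0.002,"y":-0.009,"z":0,"spin":8}]'
```

```text
time: 16.23
ee_pos: [0.5254, 0.1467, 0.1161]
eef_rot: [1.0, 0.014, -0.0, -0.0]
ft_force: [-0.3, 0.7, 0.5]
width: 0.0502
```

```bash
python3 -m creep '[{"x":0,"y":-0.001,"z":-0.03,"spin":0},{"x":0,"y":-0.001,"z":-0.055,"spin":0},{"x":0,"y":-0.001,"z":-0.06,"spin":0},{"x":0,"y":-0.001,"z":-0.06,"spin":0}]' && python3 -m creep '[{"x":0,"y":0,"z":0,"spin":0},{"x":0,"y":0,"z":0,"spin":0},{"x":0,"y":0,"z":0,"spin":0},{"x":0,"y":0,"z":0,"spin":0}]' 0.01 50; python3 -m creep '[{"x":0.0004,"y":0.004,"z":0,"spin":-2},{"x":0.0006,"y":0.008,"z":0,"spin":-4},{"x":0.0006,"y":0.012,"z":0,"spin":-6}]'; python3 -m creep '[{"x":0.0,"y":0.004,"z":0,"spin":-3},{"x":0,"y":0.008,"z":0,"spin":-5},{"x":0,"y":0.012,"z":0,"spin":-7}]'
```

```text
time: 16.73
ee_pos: [0.5257, 0.146, 0.0569]
eef_rot: [1.0, 0.016, 0.0, -0.0]
ft_force: [0.7, -0.0, 0.9]
width: 0.0498
time: 17.23
ee_pos: [0.5254, 0.1456, 0.0568]
eef_rot: [1.0, 0.016, -0.0, 0.0]
ft_force: [-2.6, -2.0, 2.9]
width: 0.0203
time: 17.6
ee_pos: [0.5265, 0.1556, 0.057]
eef_rot: [0.999, -0.038, -0.0, 0.002]
ft_force: [-2.5, -8.0, 11.2]
width: 0.0197
time: 17.98
ee_pos: [0.5281, 0.167, 0.0575]
eef_rot: [0.995, -0.099, 0.002, 0.002]
ft_force: [3.9, -9.4, 9.6]
width: 0.0203
```

```bash
python3 -m creep '[{"x":0.001,"y":0.004,"z":0,"spin":-2},{"x":0.0015,"y":0.008,"z":0,"spin":-4}]'; python3 -m creep '[{"x":0.0002,"y":-0.004,"z":0,"spin":2},{"x":-0.0005,"y":-0.008,"z":0,"spin":4},{"x":-0.0015,"y":-0.012,"z":0,"spin":6}]'; python3 -m creep '[{"x":-0.0005,"y":-0.004,"z":0,"spin":2},{"x":-0.001,"y":-0.008,"z":0,"spin":4},{"x":-0.0015,"y":-0.012,"z":0,"spin":6}]'; python3 pl.py i; python3 mg.py iscene
```

```text
time: 18.23
ee_pos: [0.5298, 0.1746, 0.0579]
eef_rot: [0.991, -0.134, 0.002, 0.002]
ft_force: [0.8, -12.4, 15.1]
width: 0.0205
time: 18.6
ee_pos: [0.5269, 0.1658, 0.0568]
eef_rot: [0.997, -0.08, 0.001, -0.001]
ft_force: [2.9, 2.8, -2.1]
width: 0.0204
time: 18.98
ee_pos: [0.5254, 0.155, 0.0571]
eef_rot: [1.0, -0.027, 0.001, -0.001]
ft_force: [2.5, 5.3, 0.4]
width: 0.0198
plate 1954 ((672.2197265625, 148.84359741210938), (178.87864685058594, 141.92959594726562), 83.5616226196289) slope [ 0.006  -0.0121  0.0463]
plate 1671 ((669.8836669921875, 149.29437255859375), (182.41952514648438, 142.35064697265625), 83.45796203613281) slope [ 0.005  -0.0104  0.0469]
[0.5253754  0.15482142 0.0571641 ] [ 2.89706278  4.08470838 -0.02768   ] 19.075
iscene 
 [[3.041429e+02 2.597143e+02 6.861000e-01 9.260000e-02 7.000000e+00]
 [2.970588e+02 2.677059e+02 6.867000e-01 1.293000e-01 1.700000e+01]
 [2.886667e+02 2.756000e+02 6.906000e-01 1.663000e-01 1.500000e+01]
 [2.802500e+02 2.837000e+02 6.941000e-01 2.029000e-01 2.000000e+01]]
```

```bash
python3 -m creep '[{"x":0,"y":-0.004,"z":0,"spin":2},{"x":-0.0001,"y":-0.008,"z":0,"spin":4},{"x":0,"y":-0.011,"z":0,"spin":6}]'; python3 -m creep '[{"x":0.0002,"y":0.004,"z":0,"spin":-2},{"x":0.0,"y":0.008,"z":0,"spin":-4},{"x":-0.0004,"y":0.012,"z":0,"spin":-6}]'; python3 -m creep '[{"x":0,"y":0.004,"z":0,"spin":-2},{"x":0,"y":0.008,"z":0,"spin":-4},{"x":0,"y":0.012,"z":0,"spin":-6}]'; python3 pl.py j; python3 mg.py jscene
```

```text
time: 19.45
ee_pos: [0.5255, 0.1446, 0.0574]
eef_rot: [1.0, 0.026, 0.001, -0.002]
ft_force: [1.4, 6.4, 1.9]
width: 0.0198
time: 19.82
ee_pos: [0.5251, 0.1544, 0.0568]
eef_rot: [1.0, -0.029, 0.001, 0.0]
ft_force: [4.0, -1.7, -1.2]
width: 0.0203
time: 20.2
ee_pos: [0.5254, 0.1648, 0.057]
eef_rot: [0.997, -0.082, 0.001, 0.001]
ft_force: [1.8, -7.0, 5.6]
width: 0.0199
plate 1906 ((672.744140625, 148.97955322265625), (177.80345153808594, 142.00930786132812), 83.97628021240234) slope [ 0.0067 -0.0139  0.0463]
plate 1656 ((669.1109008789062, 149.75131225585938), (185.46571350097656, 140.55592346191406), 84.27583312988281) slope [ 0.0091 -0.01    0.0468]
[0.52527843 0.16541478 0.05683819] [ 3.20171849 -5.18696321  2.55144749] 20.3
jscene 
 [[2.970588e+02 2.677059e+02 6.867000e-01 1.293000e-01 1.700000e+01]
 [2.886667e+02 2.756000e+02 6.906000e-01 1.663000e-01 1.500000e+01]
 [2.802500e+02 2.837000e+02 6.941000e-01 2.029000e-01 2.000000e+01]]
```

That round crept without dragging: the label pixels are identical. I keep the same recipe.

```bash
python3 -m creep '[{"x":0.0004,"y":0.004,"z":0,"spin":-2},{"x":0.001,"y":0.009,"z":0,"spin":-4}]'; python3 -m creep '[{"x":0.0,"y":-0.004,"z":0,"spin":2},{"x":-0.0007,"y":-0.008,"z":0,"spin":4},{"x":-0.0014,"y":-0.012,"z":0,"spin":6}]'; python3 -m creep '[{"x":-0.0005,"y":-0.004,"z":0,"spin":2},{"x":-0.001,"y":-0.008,"z":0,"spin":4},{"x":-0.0014,"y":-0.012,"z":0,"spin":6}]'; python3 -m creep '[{"x":-0.0001,"y":-0.004,"z":0,"spin":2},{"x":-0.0001,"y":-0.008,"z":0,"spin":4}]';python3 pl.py k; python3 mg.py kscene
```

```text
time: 20.55
ee_pos: [0.5268, 0.173, 0.0576]
eef_rot: [0.993, -0.116, 0.001, 0.002]
ft_force: [-1.6, -10.8, 16.1]
width: 0.0204
time: 20.92
ee_pos: [0.5242, 0.1641, 0.0568]
eef_rot: [0.998, -0.062, 0.0, -0.001]
ft_force: [1.6, 3.9, 0.8]
width: 0.02
time: 21.3
ee_pos: [0.5231, 0.1532, 0.0572]
eef_rot: [1.0, -0.009, 0.001, -0.001]
ft_force: [2.9, 5.1, 1.6]
width: 0.0202
time: 21.55
ee_pos: [0.5232, 0.1458, 0.0575]
eef_rot: [1.0, 0.026, 0.001, -0.002]
ft_force: [2.4, 6.8, 3.4]
width: 0.0205
plate 2011 ((672.5357055664062, 149.4086456298828), (180.17630004882812, 142.43402099609375), 83.67901611328125) slope [ 0.0079 -0.0102  0.0462]
plate 1667 ((668.4177856445312, 148.60643005371094), (185.79515075683594, 141.68739318847656), 84.07268524169922) slope [ 0.0078 -0.0109  0.047 ]
[0.52319159 0.14565387 0.05746348] [1.90929111 6.63274581 1.55365448] 21.65
kscene 
 [[3.051667e+02 2.601667e+02 6.826000e-01 9.280000e-02 1.200000e+01]
 [2.973750e+02 2.680625e+02 6.852000e-01 1.301000e-01 1.600000e+01]
 [2.888750e+02 2.756250e+02 6.901000e-01 1.661000e-01 1.600000e+01]
 [2.802500e+02 2.837000e+02 6.941000e-01 2.029000e-01 2.000000e+01]]
```

```bash
python3 -m creep '[{"x":0.0,"y":0.004,"z":0,"spin":-2},{"x":-0.0004,"y":0.008,"z":0,"spin":-4},{"x":-0.0008,"y":0.012,"z":0,"spin":-6}]'; python3 -m creep '[{"x":-0.0001,"y":0.004,"z":0,"spin":-2},{"x":-0.0002,"y":0.008,"z":0,"spin":-4},{"x":-0.0002,"y":0.012,"z":0,"spin":-6}]'; python3 -m creep '[{"x":0.0004,"y":0.004,"z":0,"spin":-2},{"x":0.0008,"y":0.009,"z":0,"spin":-4}]'; python3 -m creep '[{"x":0.0,"y":-0.004,"z":0,"spin":2},{"x":-0.0007,"y":-0.008,"z":0,"spin":4},{"x":-0.0014,"y":-0.012,"z":0,"spin":6}]'; python3 pl.py l; python3 mg.py lscene
```

```text
time: 22.02
ee_pos: [0.5225, 0.1557, 0.0568]
eef_rot: [1.0, -0.028, 0.001, -0.0]
ft_force: [4.3, -1.5, -1.8]
width: 0.0201
time: 22.4
ee_pos: [0.5225, 0.1662, 0.057]
eef_rot: [0.997, -0.081, 0.001, 0.001]
ft_force: [3.3, -5.5, 4.5]
width: 0.0201
time: 22.65
ee_pos: [0.5238, 0.1741, 0.0575]
eef_rot: [0.993, -0.116, 0.001, 0.002]
ft_force: [1.5, -10.5, 12.9]
width: 0.0202
time: 23.02
ee_pos: [0.5211, 0.165, 0.0568]
eef_rot: [0.998, -0.062, 0.0, -0.0]
ft_force: [1.7, 3.3, 4.6]
width: 0.0202
plate 1911 ((672.3308715820312, 149.3088836669922), (178.324462890625, 141.84812927246094), 84.28568267822266) slope [ 0.0086 -0.0139  0.0461]
plate 1656 ((668.2481079101562, 147.16876220703125), (186.34461975097656, 140.6903839111328), 84.54207611083984) slope [ 0.0097 -0.0106  0.0467]
[0.52111687 0.16488636 0.05689415] [1.19137999 2.44219158 2.03747609] 23.125
lscene 
 [[3.041429e+02 2.597143e+02 6.861000e-01 9.260000e-02 7.000000e+00]
 [2.976000e+02 2.681333e+02 6.845000e-01 1.300000e-01 1.500000e+01]
 [2.891667e+02 2.758333e+02 6.890000e-01 1.664000e-01 1.800000e+01]
 [2.805556e+02 2.838333e+02 6.931000e-01 2.029000e-01 1.800000e+01]]
```

```bash
python3 -m creep '[{"x":-0.0005,"y":-0.004,"z":0,"spin":2},{"x":-0.001,"y":-0.008,"z":0,"spin":4},{"x":-0.0014,"y":-0.012,"z":0,"spin":6}]'; python3 -m creep '[{"x":-0.0001,"y":-0.004,"z":0,"spin":2},{"x":-0.0001,"y":-0.008,"z":0,"spin":4}]';python3 pl.py n; python3 mg.py nscene;python3 - <<'E'
from h import *
c=snap('wrist','w4')
cv2.imwrite('pics/w4c.png',cv2.resize(c['pixels'][120:360,260:500],None,fx=2.4,fy=2.4))
E
```

```text
time: 23.5
ee_pos: [0.5201, 0.1542, 0.0572]
eef_rot: [1.0, -0.01, 0.001, -0.001]
ft_force: [2.2, 5.3, 2.1]
width: 0.0202
time: 23.75
ee_pos: [0.5201, 0.1468, 0.0575]
eef_rot: [1.0, 0.026, 0.001, -0.002]
ft_force: [2.4, 6.2, 2.8]
width: 0.0203
plate 2011 ((671.213623046875, 149.47903442382812), (176.41905212402344, 140.86366271972656), 83.12773132324219) slope [ 0.0097 -0.0118  0.0463]
plate 1664 ((668.5626220703125, 148.66754150390625), (182.460693359375, 141.1873779296875), 83.28578186035156) slope [ 0.0052 -0.0111  0.0467]
[0.52010836 0.14667055 0.0574395 ] [2.49553272 6.18508829 1.88467123] 23.85
nscene 
 [[3.055714e+02 2.603571e+02 6.812000e-01 9.290000e-02 1.400000e+01]
 [2.976000e+02 2.681333e+02 6.845000e-01 1.300000e-01 1.500000e+01]
 [2.891667e+02 2.758333e+02 6.890000e-01 1.664000e-01 1.800000e+01]
 [2.805556e+02 2.838333e+02 6.931000e-01 2.029000e-01 1.800000e+01]]
```

View pics/w4c.png

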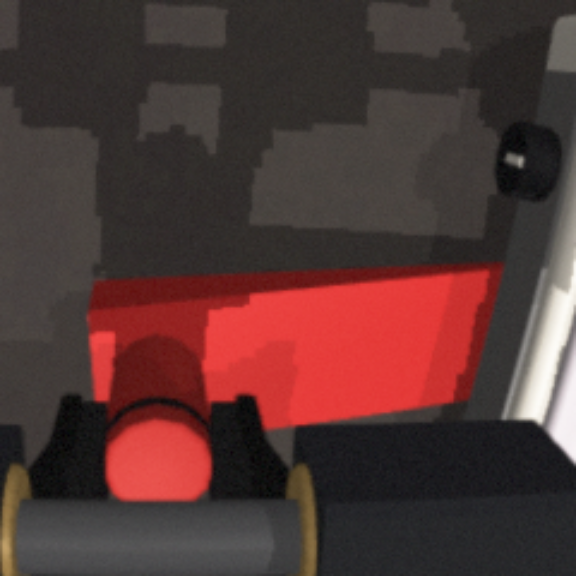

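The crop shows the knob well gripped, with its top at crop (158,460). The wedge's near corner is at crop (90,313), its left top edge enters the plate at (490,270), and the dial is at (528,160).

Run:
```python
from h import *
def f(t,u,v,h): return fish(load(t),u,v,h)
g=lambda x,y:(260+x/2.4,120+y/2.4)
a=f('w4',*g(90,313),.023);b=f('w4',*g(490,270),.007);d=f('w4',*g(528,160),.03)
print(a,b,np.linalg.norm(b-a),np.degrees(np.arctan2(*(b-a)[1::-1])),'dial',d)
k=f('w4',*g(158,460),.066);print('knob',k)
# plate x axis distance knob->dial, compare w0
ax=np.array([.995,-.105,0])
for t,K,D in(('w0',f('w0',334,267,.066),f('w0',404,179,.03)),('w3',f('w3',322,283,.066),f('w3',427,172,.03)),('w4',k,d)):
    print(t,(D-K)@ax)
```

```text
[0.50346177 0.16262639 0.023     ] [0.60414147 0.17441145 0.007     ] 0.10262207728835883 6.676373563330462 dial [0.60060869 0.20562203 0.03      ]
knob [0.51985093 0.14702313 0.066     ]
w0 0.04855904340107241
w3 0.07237926846037675
w4 0.07420108436832178
```

```bash
python3 -m creep '[{"x":0.0,"y":0.004,"z":0,"spin":-2},{"x":-0.0002,"y":0.008,"z":0,"spin":-4},{"x":-0.0006,"y":0.012,"z":0,"spin":-6}]'; python3 -m creep '[{"x":-0.0001,"y":0.004,"z":0,"spin":-2},{"x":-0.0001,"y":0.008,"z":0,"spin":-4},{"x":-0.0001,"y":0.012,"z":0,"spin":-6}]'; python3 -m creep '[{"x":0.0004,"y":0.004,"z":0,"spin":-2},{"x":0.0006,"y":0.009,"z":0,"spin":-4}]'; python3 -m creep '[{"x":-0.0002,"y":-0.004,"z":0,"spin":2},{"x":-0.0009,"y":-0.008,"z":0,"spin":4},{"x":-0.0016,"y":-0.012,"z":0,"spin":6}]';python3 -m creep '[{"x":-0.0005,"y":-0.004,"z":0,"spin":2},{"x":-0.001,"y":-0.008,"z":0,"spin":4},{"x":-0.0014,"y":-0.012,"z":0,"spin":6}]'; python3 -m creep '[{"x":-0.0001,"y":-0.004,"z":0,"spin":2},{"x":-0.0001,"y":-0.008,"z":0,"spin":4}]';python3 pl.py o; python3 mg.py oscene
```

```text
time: 24.28
ee_pos: [0.5191, 0.1564, 0.0568]
eef_rot: [1.0, -0.029, 0.0, 0.0]
ft_force: [0.2, -2.4, 4.2]
width: 0.02
time: 24.65
ee_pos: [0.5198, 0.1669, 0.0571]
eef_rot: [0.997, -0.082, 0.001, 0.001]
ft_force: [2.5, -7.3, 6.8]
width: 0.02
time: 24.9
ee_pos: [0.5212, 0.1748, 0.0576]
eef_rot: [0.993, -0.117, 0.002, 0.002]
ft_force: [1.4, -10.3, 15.1]
width: 0.0205
time: 25.28
ee_pos: [0.518, 0.1664, 0.057]
eef_rot: [0.998, -0.062, 0.001, -0.001]
ft_force: [1.2, 4.1, 4.3]
width: 0.0199
time: 25.65
ee_pos: [0.5171, 0.1551, 0.0573]
eef_rot: [1.0, -0.01, 0.001, -0.001]
ft_force: [2.0, 3.0, 0.3]
width: 0.0201
time: 25.9
ee_pos: [0.5171, 0.1477, 0.0575]
eef_rot: [1.0, 0.025, 0.001, -0.002]
ft_force: [3.7, 6.0, 2.0]
width: 0.0201
plate 2022 ((670.9170532226562, 150.41961669921875), (177.2149658203125, 141.81143188476562), 83.52579498291016) slope [ 0.0114 -0.011   0.0462]
plate 1650 ((667.556396484375, 149.55563354492188), (181.13548278808594, 140.54393005371094), 84.13536071777344) slope [ 0.0085 -0.0098  0.0467]
[0.51711284 0.14751472 0.05748399] [2.8926781  5.5669291  2.36729655] 26.0
oscene 
 [[3.060000e+02 2.605000e+02 6.798000e-01 9.280000e-02 1.400000e+01]
 [2.979412e+02 2.682941e+02 6.833000e-01 1.301000e-01 1.700000e+01]
 [2.896000e+02 2.761333e+02 6.873000e-01 1.668000e-01 1.500000e+01]
 [2.808500e+02 2.840000e+02 6.921000e-01 2.030000e-01 2.000000e+01]]
```

By radial measures the wedge should now be about 25-29 mm out, yet side force remains with Fz pushing up. I suspect I am pressing the wedge onto the table. I ease z up and test.

```bash
python3 -m creep '[{"x":0.0003,"y":0.002,"z":0.0007,"spin":0},{"x":0.0003,"y":0.004,"z":0.0014,"spin":-1}]'; python3 -m creep '[{"x":0.0003,"y":0.004,"z":0,"spin":-2},{"x":0.0003,"y":0.008,"z":0,"spin":-4},{"x":-0.0001,"y":0.012,"z":0,"spin":-6}]';  python3 - <<'E'
from h import *
s=r.read_state();print(s['torque'],s['ft_force'])
c=snap('scene','p0');cv2.imwrite('pics/p0c.png',cv2.resize(c['pixels'][225:345,240:400],None,fx=4,fy=4,interpolation=cv2.INTER_CUBIC))
E
```

```text
time: 26.25
ee_pos: [0.516, 0.1494, 0.0576]
eef_rot: [1.0, 0.015, -0.0, 0.0]
ft_force: [1.0, 0.6, -2.1]
width: 0.0197
time: 26.62
ee_pos: [0.5159, 0.1613, 0.0576]
eef_rot: [0.999, -0.038, -0.0, 0.0]
ft_force: [0.3, -0.1, -0.3]
width: 0.0199
[ 0.02069225 -0.11176831  0.01119744] [ 0.26605632 -0.06679133 -0.31331232]
```

View pics/p0c.png

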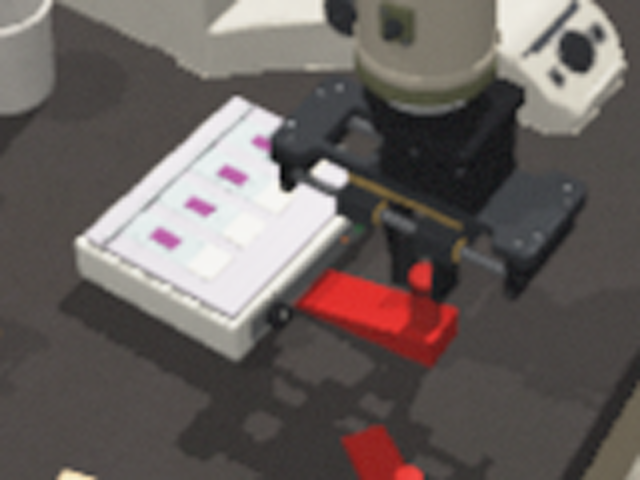

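The picture shows the plate flat, with the wedge's tip still under its edge at crop (310,290), and all forces near zero. The wedge is loose, so I slide it straight out.

```bash
python3 -m creep '[{"x":-0.005,"y":0.0005,"z":0,"spin":0},{"x":-0.010,"y":0.001,"z":0,"spin":0}]'; python3 -m creep '[{"x":-0.007,"y":0.0007,"z":0,"spin":0},{"x":-0.014,"y":0.0014,"z":0,"spin":0},{"x":-0.021,"y":0.0021,"z":0,"spin":0},{"x":-0.028,"y":0.0028,"z":0,"spin":0},{"x":-0.035,"y":0.0035,"z":0,"spin":0}]'; python3 pl.py q; python3 mg.py qscene; python3 -c "
from h import *
from m import red
print(r.read_state()['joint_positions'].round(2))
c=snap('wrist','w5')"
```

```text
time: 26.92
ee_pos: [0.5057, 0.1623, 0.0578]
eef_rot: [0.999, -0.036, -0.0, 0.0]
ft_force: [-1.4, -0.0, -1.0]
width: 0.0202
time: 27.55
ee_pos: [0.4708, 0.1661, 0.058]
eef_rot: [0.999, -0.036, 0.0, 0.0]
ft_force: [0.1, -1.4, -1.7]
width: 0.02
plate 2164 ((670.3995361328125, 149.17999267578125), (178.56626892089844, 140.921630859375), 83.52360534667969) slope [ 0.0107 -0.0105  0.046 ]
plate 1672 ((666.7719116210938, 149.01950073242188), (183.92630004882812, 141.8093719482422), 83.57421112060547) slope [ 0.0121 -0.0118  0.0467]
[0.47059267 0.16615375 0.05795975] [ 0.57185659  0.39410756 -1.17388855] 27.65
qscene 
 [[3.057692e+02 2.604615e+02 6.805000e-01 9.300000e-02 1.300000e+01]
 [2.979412e+02 2.682941e+02 6.833000e-01 1.301000e-01 1.700000e+01]
 [2.896000e+02 2.761333e+02 6.873000e-01 1.668000e-01 1.500000e+01]
 [2.808500e+02 2.840000e+02 6.921000e-01 2.030000e-01 2.000000e+01]]
[ 0.42  0.39 -0.98  1.93  0.38  1.02 -0.79]
```

View pics/w5.png

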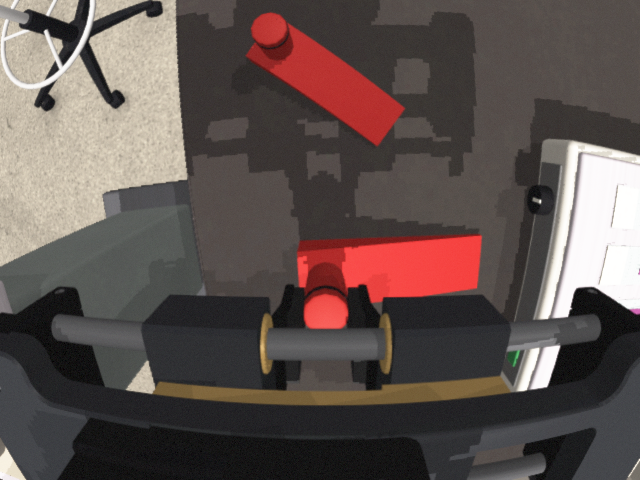

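The wedge is free: its tip is at (481,236)-(481,290), well clear of the plate edge at (545,260), and the plate did not move during the pull. Next I work out the wedge's yaw in the gripper for placing it.

Run:
```python
from h import *
c=load('w5')
a=fish(c,299,243,.024);b=fish(c,481,236,.005);b2=fish(c,480,288,.005);k=fish(c,326,310,.066)
print(a,b,b2,k,np.degrees(np.arctan2(*(b-a)[1::-1])),np.linalg.norm(b-a))
t=(b+b2)/2;print('tip',t,'yaw knob-tip',np.degrees(np.arctan2(*(t-k)[1::-1])),np.linalg.norm((t-k)[:2]),'dial',fish(c,540,200,.03))
s=r.read_state();q=s['eef_rot'];print(s['ee_pos'],2*np.degrees(np.arctan2(q[1],q[0])))
```

```text
[0.45724998 0.18820604 0.024     ] [0.56997347 0.17956599 0.005     ] [0.57152765 0.14371018 0.005     ] [0.47058132 0.16713232 0.066     ] -4.383046748806733 0.11463958615720422
tip [0.57075056 0.16163808 0.005     ] yaw knob-tip -3.1395030959746837 0.100319807198808 dial [0.59763874 0.20605173 0.03      ]
[0.4710895  0.16601499 0.05803122] -4.164263636033367
```

```bash
python3 -m creep '[{"x":0,"y":0,"z":0.015,"spin":0},{"x":0,"y":0,"z":0.035,"spin":0},{"x":0,"y":0,"z":0.06,"spin":0},{"x":0,"y":0,"z":0.08,"spin":0},{"x":0,"y":0,"z":0.085,"spin":0}]'; python3 -m creep '[{"x":0.002,"y":0.01,"z":0,"spin":2},{"x":0.005,"y":0.03,"z":0,"spin":4},{"x":0.009,"y":0.06,"z":0,"spin":6},{"x":0.013,"y":0.09,"z":0,"spin":8},{"x":0.018,"y":0.12,"z":0,"spin":10},{"x":0.023,"y":0.15,"z":0,"spin":11},{"x":0.028,"y":0.18,"z":0,"spin":12},{"x":0.032,"y":0.205,"z":0,"spin":12},{"x":0.035,"y":0.225,"z":0,"spin":12},{"x":0.036,"y":0.238,"z":0,"spin":12},{"x":0.036,"y":0.239,"z":0,"spin":12}]'; python3 -c "
from h import *
c=snap('wrist','w6')"
```

```text
time: 28.32
ee_pos: [0.4722, 0.1663, 0.1448]
eef_rot: [0.999, -0.037, 0.001, -0.0]
ft_force: [0.3, -0.9, -1.0]
width: 0.0201
time: 29.7
ee_pos: [0.5065, 0.406, 0.1421]
eef_rot: [0.998, 0.069, -0.001, -0.0]
ft_force: [-1.4, -0.0, -1.0]
width: 0.0201
```

View pics/w6.png

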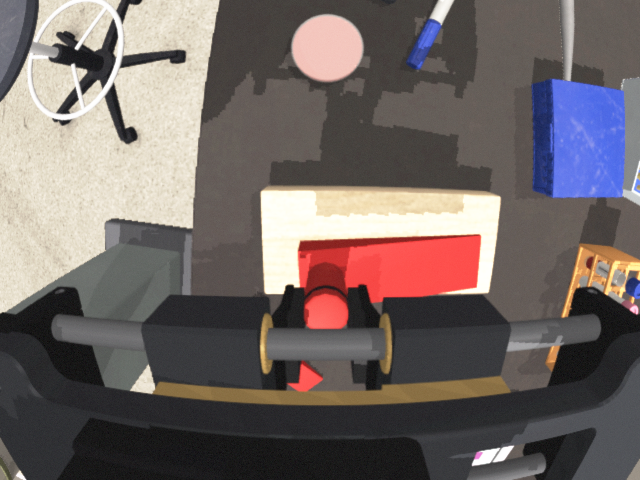

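The wrist view shows the wedge held level over the pine block. The block's far-left corners are at about (262,190) and (498,196), and its near end corner is at (264,293). I check its position against my target.

Run:
```python
from h import *
c=load('w6');A=fish(c,263,191,.03);B=fish(c,498,197,.03);C=fish(c,264,294,.03);D=fish(c,491,294,.03)
print(A,B,C,D,np.linalg.norm(A-B),np.linalg.norm(A-C))
u=(B-A)/np.linalg.norm(B-A);n=np.array([u[1],-u[0],0])
print('yaw',np.degrees(np.arctan2(u[1],u[0])),'centre',(A+B)/2+.042*n)
k=fish(c,326,309,.066+.086);a=fish(c,299,245,.109);b=fish(c,480,235,.09);b2=fish(c,477,290,.09);t=(b+b2)/2
print('knob',k,'tip',t,np.degrees(np.arctan2(*(b-a)[1::-1])),np.degrees(np.arctan2(*(t-k)[1::-1])))
for tag in('qscene','qside'):
    c=load(tag);W=world(c);z=W[...,2];h=cv2.cvtColor(c['pixels'],cv2.COLOR_BGR2HSV)
    m=((abs(z-.03)<.003)&(h[...,0]>12)&(h[...,0]<35)&(h[...,2]>150)&(h[...,1]>30)&(abs(W[...,0]-.55)<.13)&(abs(W[...,1]-.41)<.1))
    print(tag,cv2.minAreaRect((W[m][:,:2]*1000).astype(np.float32)))
```

```text
[0.45395244 0.43873533 0.03      ] [0.63699596 0.46244539 0.03      ] [0.46250215 0.3558353  0.03      ] [0.65327909 0.38014637 0.03      ] 0.1845727457650422 0.08333973890562091
yaw 7.380564005437585 centre [0.55086948 0.40893834 0.03      ]
knob [0.50593971 0.40843566 0.152     ] tip [0.60334771 0.42238533 0.09      ] 8.62284385033951 8.149838393097605
qscene ((550.5901489257812, 410.68927001953125), (190.24253845214844, 86.36160278320312), 7.6718316078186035)
qside ((549.2335205078125, 412.83905029296875), (186.19651794433594, 88.91401672363281), 7.400834083557129)
```

```bash
python3 -m creep '[{"x":0.0015,"y":-0.0015,"z":-0.015,"spin":0},{"x":0.0015,"y":-0.0015,"z":-0.03,"spin":0},{"x":0.0015,"y":-0.0015,"z":-0.042,"spin":0},{"x":0.0015,"y":-0.0015,"z":-0.049,"spin":0},{"x":0.0015,"y":-0.0015,"z":-0.053,"spin":0},{"x":0.0015,"y":-0.0015,"z":-0.053,"spin":0}]'; python3 -m creep '[{"x":0,"y":0,"z":-0.001,"spin":0},{"x":0,"y":0,"z":-0.001,"spin":0}]'
```

```text
time: 30.5
ee_pos: [0.5088, 0.4036, 0.0899]
eef_rot: [0.998, 0.068, -0.0, -0.0]
ft_force: [-0.0, 1.3, -0.3]
width: 0.0201
time: 30.75
ee_pos: [0.5089, 0.4037, 0.0892]
eef_rot: [0.998, 0.068, 0.0, -0.0]
ft_force: [-0.2, 0.4, -0.5]
width: 0.0201
```

```bash
python3 -m creep '[{"x":0,"y":0,"z":-0.0008,"spin":0},{"x":0,"y":0,"z":-0.0015,"spin":0},{"x":0,"y":0,"z":-0.0015,"spin":0}]'
```

```text
time: 31.12
ee_pos: [0.5088, 0.4036, 0.0874]
eef_rot: [0.998, 0.068, 0.0, 0.0]
ft_force: [0.1, -1.1, -0.6]
width: 0.0198
```

```bash
python3 -m creep '[{"x":0,"y":0,"z":-0.0005,"spin":0},{"x":0,"y":0,"z":-0.0008,"spin":0},{"x":0,"y":0,"z":-0.0008,"spin":0}]'; python3 -m creep '[{"x":0,"y":0,"z":0,"spin":0},{"x":0,"y":0,"z":0,"spin":0},{"x":0,"y":0,"z":0,"spin":0}]' 0.04; python3 -m creep '[{"x":0,"y":0,"z":0.015,"spin":0},{"x":0,"y":0,"z":0.04,"spin":0},{"x":0,"y":0,"z":0.07,"spin":0},{"x":0,"y":0,"z":0.1,"spin":0},{"x":-0.03,"y":-0.02,"z":0.12,"spin":0},{"x":-0.06,"y":-0.06,"z":0.13,"spin":0},{"x":-0.08,"y":-0.1,"z":0.13,"spin":0},{"x":-0.08,"y":-0.12,"z":0.13,"spin":0},{"x":-0.08,"y":-0.12,"z":0.13,"spin":0}]'
python3 - <<'E'
from h import *
from m import red
from mg import mag
from pl import plate
for n in('scene','side'):
    c=snap(n,'z'+n);W=world(c);m=red(c)&(abs(W[...,0]-.55)<.11)&(abs(W[...,1]-.41)<.09)&(c['z_map']>0);P=W[m]
    low=P[P[:,2]<.058];top=P[P[:,2]>.085]
    print(n,'rect',cv2.minAreaRect((low[:,:2]*1000).astype(np.float32)),'zmax',P[:,2].max(),'knobtop',top.mean(0).round(4) if len(top) else 0)
    plate(c)
    h=cv2.cvtColor(c['pixels'],cv2.COLOR_BGR2HSV);z=W[...,2]
    m=((abs(z-.03)<.003)&(h[...,0]>12)&(h[...,0]<35)&(h[...,2]>150)&(h[...,1]>30)&(abs(W[...,0]-.55)<.13)&(abs(W[...,1]-.41)<.1))
    print('block',cv2.minAreaRect((W[m][:,:2]*1000).astype(np.float32)))
c=load('zscene');print(mag(c).round(4))
im=np.hstack([load('zscene')['pixels'][230:430,210:410],load('zside')['pixels'][230:430,230:430]])
cv2.imwrite('pics/z.png',cv2.resize(im,None,fx=2,fy=2,interpolation=cv2.INTER_CUBIC))
E
```

```text
time: 31.5
ee_pos: [0.5088, 0.4037, 0.0869]
eef_rot: [0.998, 0.068, 0.0, -0.0]
ft_force: [-1.1, -1.5, 2.0]
width: 0.0203
time: 31.88
ee_pos: [0.5089, 0.4035, 0.0866]
eef_rot: [0.998, 0.068, 0.0, -0.0]
ft_force: [-0.8, 0.5, 0.3]
width: 0.0377
time: 33.0
ee_pos: [0.4295, 0.2822, 0.2176]
eef_rot: [0.998, 0.067, 0.001, 0.001]
ft_force: [0.3, 0.4, -0.2]
width: 0.0399
scene rect ((548.966796875, 412.24365234375), (115.59342956542969, 36.924659729003906), 10.2872896194458) zmax 0.10137300786092615 knobtop [0.5073 0.406  0.0948]
plate 1949 ((671.2042236328125, 149.35781860351562), (178.2958984375, 140.85409545898438), 83.90705871582031) slope [ 0.009  -0.0113  0.046 ]
block ((550.3101806640625, 410.6620178222656), (190.8878173828125, 87.12671661376953), 7.54042387008667)
side rect ((547.6055908203125, 414.8643798828125), (108.44413757324219, 36.23258590698242), 8.086155891418457) zmax 0.10065659451118782 knobtop [0.5055 0.4072 0.0949]
plate 1653 ((667.1539306640625, 149.7407989501953), (184.0349884033203, 142.0720977783203), 83.59214782714844) slope [ 0.0116 -0.0062  0.0466]
block ((548.1564331054688, 411.1897277832031), (189.46055603027344, 90.00244140625), 7.5572829246521)
[[3.055833e+02 2.604167e+02 6.810000e-01 9.310000e-02 1.200000e+01]
 [2.979412e+02 2.682941e+02 6.833000e-01 1.301000e-01 1.700000e+01]
 [2.896000e+02 2.761333e+02 6.873000e-01 1.668000e-01 1.500000e+01]
 [2.808500e+02 2.840000e+02 6.921000e-01 2.030000e-01 2.000000e+01]]
```

View pics/z.png

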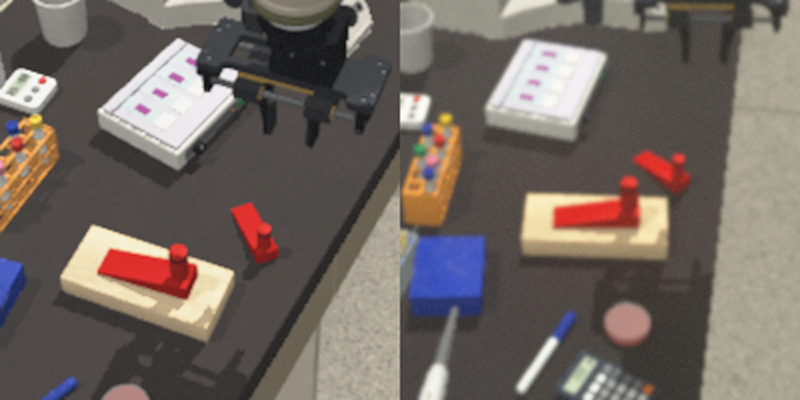

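The final views show the wedge flat, knob up, centred on the unmoved block, with the plate flat and the gripper clear of everything. I hand the job in.

```bash
python3 -c "
from bench import r
print(r.close_job(), r.read_state()['time'])"
```

```text
the job is handed in; nothing more can be done
the job is handed in; nothing more can be done
```

The red wedge is out and lying flat, knob up, on the middle of the pine block, but I dragged the plate about 13 mm towards its front on the way. That goes against the instruction not to drag it. I handed the job in about 33 s into the 48 s limit.

**What I did:** I worked the wedge loose by its knob with alternating side pulls, left first. The knob crept from the pads once, so I let go and regripped it along the wedge's axis. I drew the wedge straight out only once the side force had gone.

**Last checks:**
- **Wedge:** its centre is at about (0.548, 0.413). The block's centre is at (0.549, 0.411), so they agree within 2–4 mm. The yaw agrees within about 3°.
- **Block:** it has not moved within measuring error.
- **Plate:** it looks flat in the pictures, but I had no clean number for it. The fitted slope changed by only 0.015–0.02 rad, against the 0.03 expected.
- **Gripper:** it is clear of everything.
- **Yellow wedge, dish and counter:** I never touched them, but I did not re-measure them at the end.

**How the drag happened:** I saw it in the dial and slide positions during the swings. Most of it came in the first five or six swings, when I pulled slightly ahead of the creep. After I eased the pull it slowed to about 1 mm or less per swing, and the final straight pull added none. I left the plate where it was rather than shove it back.

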